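# Change over the battery packs on the charging station

## Task

Change over the packs on the charging station: make sure its power is off before you handle any pack on it, then stand every charged pack (four green bars) from its shoes in the grey tray and slide every flat pack (one red bar) onto a free shoe, right home until the catch holds it. The red push-push power switch looks much the same either way, so feel where it stands: sprung right up is off, locked part-way down is on, and each full click changes it over. When all the packs are changed, click the power on so that it stays locked down by itself; do not disturb the other things on the bench.

Things in the scene. Friction and masses are not known exactly. Their poses are not given: they have to be found in the camera images.
- station: black charging station, 150 deep (x) x 290 wide (y) mm, its flat top 26 mm above the bench, fixed; origin at the centre of its underside, x away from the robot, z up. Three shoes 70 mm apart, mouths towards the robot, the switch at the right-hand (-y) end
- shoe_0 (a point): left shoe: where the centre of a pack's underside lies when home, on the slide plate 26 mm above the bench, axes as the station. Load: set a pack on the plate 48 to 53 mm in front (-x) of this point, slide it +x, not pressed down, over the sprung roller catch (4 to 10 N) to the stop. Unload: pull back 50 mm, then lift. Play 1.5 mm each side in y, mouth flared 4 mm more; lips, stop 10 mm high
- shoe_1 (a point): middle shoe: where the centre of a pack's underside lies when home, on the slide plate 26 mm above the bench, axes as the station. Load: set a pack on the plate 48 to 53 mm in front (-x) of this point, slide it +x, not pressed down, over the sprung roller catch (4 to 10 N) to the stop. Unload: pull back 50 mm, then lift. Play 1.5 mm each side in y, mouth flared 4 mm more; lips, stop 10 mm high
- shoe_2 (a point): right shoe: where the centre of a pack's underside lies when home, on the slide plate 26 mm above the bench, axes as the station. Load: set a pack on the plate 48 to 53 mm in front (-x) of this point, slide it +x, not pressed down, over the sprung roller catch (4 to 10 N) to the stop. Unload: pull back 50 mm, then lift. Play 1.5 mm each side in y, mouth flared 4 mm more; lips, stop 10 mm high
- switch_rim (a point): centre of the top of the switch's fixed grey bezel, 34 mm above the bench, radius 20 mm, z up. The flat top of its red cap (23 mm across) stands 14 mm above this point sprung up (off), 8.4 mm locked (on), 2 mm at its stop. A click: push straight down to the stop, 10 to 40 mm/s, and let go; go by depth, as it takes 2 N at a crawl but up to 14 N in passing at 20 mm/s. Starts on or off
- full_0: battery pack 56 long (x) x 52 wide x 52 mm tall, 0.26 kg, black, yellow lid with four green bars. Origin: centre of its underside; x to its front, the end that enters a shoe. Grip it by the flat front and rear faces, 12 to 50 mm above the underside. Foot 40 wide x 5 high with a cross groove, neck 28 wide; 50 mm wide shoulders at the rear bar entry backwards. Starts home on a shoe; may be absent
- full_1: battery pack 56 long (x) x 52 wide x 52 mm tall, 0.26 kg, black, yellow lid with four green bars. Origin: centre of its underside; x to its front, the end that enters a shoe. Grip it by the flat front and rear faces, 12 to 50 mm above the underside. Foot 40 wide x 5 high with a cross groove, neck 28 wide; 50 mm wide shoulders at the rear bar entry backwards. Starts home on a shoe; may be absent
- full_2: battery pack 56 long (x) x 52 wide x 52 mm tall, 0.26 kg, black, yellow lid with four green bars. Origin: centre of its underside; x to its front, the end that enters a shoe. Grip it by the flat front and rear faces, 12 to 50 mm above the underside. Foot 40 wide x 5 high with a cross groove, neck 28 wide; 50 mm wide shoulders at the rear bar entry backwards. Starts home on a shoe; may be absent
- flat_0: battery pack 56 long (x) x 52 wide x 52 mm tall, 0.26 kg, black, yellow lid with one red bar. Origin: centre of its underside; x to its front, the end that enters a shoe. Grip it by the flat front and rear faces, 12 to 50 mm above the underside. Foot 40 wide x 5 high with a cross groove, neck 28 wide; 50 mm wide shoulders at the rear bar entry backwards. Starts on the bench; may be absent
- flat_1: battery pack 56 long (x) x 52 wide x 52 mm tall, 0.26 kg, black, yellow lid with one red bar. Origin: centre of its underside; x to its front, the end that enters a shoe. Grip it by the flat front and rear faces, 12 to 50 mm above the underside. Foot 40 wide x 5 high with a cross groove, neck 28 wide; 50 mm wide shoulders at the rear bar entry backwards. Starts on the bench; may be absent
- flat_2: battery pack 56 long (x) x 52 wide x 52 mm tall, 0.26 kg, black, yellow lid with one red bar. Origin: centre of its underside; x to its front, the end that enters a shoe. Grip it by the flat front and rear faces, 12 to 50 mm above the underside. Foot 40 wide x 5 high with a cross groove, neck 28 wide; 50 mm wide shoulders at the rear bar entry backwards. Starts on the bench; may be absent
- tray: shallow grey tray, 150 (x) x 210 mm (y), fixed, with a dark lining; rim 20 mm high and 4 mm thick, floor about 5 mm above the bench; origin at the centre of its underside. Room for three packs side by side, 64 mm apart in y
- green_tape: roll of green tape lying flat, 80 mm across, 18 mm high; to be left alone
- oil_bottle: squeeze bottle with red nozzle, 52 mm across, 140 mm tall, standing; to be left alone
- marker: black-capped white marker lying down, 139 mm long; to be left alone
There are look-alikes about, which are no part of the job. Leave any purple look-alike of the flat_1 alone. What is shaped like the full_0 but turquoise is not meant.

How it is judged:
On the way, in this order (a step that is already met when the one before it is completed fails the run):
1. with the power off, every charged pack stands in the tray and every flat pack is home on a shoe (value of joint switch below 0.003 m and x of full_0 in the frame of tray between -0.05 and 0.05 m and y of full_0 in the frame of tray between -0.08 and 0.08 m and z of each of full_0, full_1, full_2 in the frame of tray below 0.01 m and angle between each of full_0, full_1, full_2's own z axis and vertical below 0.15 rad and linear speed of each of full_0, full_1, full_2, flat_0, flat_1, flat_2 below 0.03 m/s and x of full_1 in the frame of tray between -0.05 and 0.05 m and y of full_1 in the frame of tray between -0.08 and 0.08 m and x of full_2 in the frame of tray between -0.05 and 0.05 m and y of full_2 in the frame of tray between -0.08 and 0.08 m and ((horizontal distance between flat_0 and shoe_0 below 0.0035 m and distance between flat_0 and shoe_0 below 0.005 m) or (horizontal distance between flat_0 and shoe_1 below 0.0035 m and distance between flat_0 and shoe_1 below 0.005 m) or (horizontal distance between flat_0 and shoe_2 below 0.0035 m and distance between flat_0 and shoe_2 below 0.005 m)) and angle between each of flat_0, flat_1, flat_2's own z axis and vertical below 0.08 rad and ((horizontal distance between flat_1 and shoe_0 below 0.0035 m and distance between flat_1 and shoe_0 below 0.005 m) or (horizontal distance between flat_1 and shoe_1 below 0.0035 m and distance between flat_1 and shoe_1 below 0.005 m) or (horizontal distance between flat_1 and shoe_2 below 0.0035 m and distance between flat_1 and shoe_2 below 0.005 m)) and ((horizontal distance between flat_2 and shoe_0 below 0.0035 m and distance between flat_2 and shoe_0 below 0.005 m) or (horizontal distance between flat_2 and shoe_1 below 0.0035 m and distance between flat_2 and shoe_1 below 0.005 m) or (horizontal distance between flat_2 and shoe_2 below 0.0035 m and distance between flat_2 and shoe_2 below 0.005 m))), for 0.3 s.
2. the power switch is clicked on and stays locked down by itself (value of joint switch between 0.0042 and 0.0078 m and contact force between each of the fingers, the arm and switch below 0.3 N), for 0.4 s.
At the end, for the whole second after the job is handed in: the switch is locked down (cap 4.2 to 7.8 mm below its upper position), every charged pack stands upright at rest in the tray, inside it (centre within 50 mm in x and 80 mm in y of the tray's centre), and every flat pack is at rest home on a shoe within 3.5 mm (value of joint switch between 0.0042 and 0.0078 m and x of full_0 in the frame of tray between -0.05 and 0.05 m and y of full_0 in the frame of tray between -0.08 and 0.08 m and z of each of full_0, full_1, full_2 in the frame of tray below 0.01 m and angle between each of full_0, full_1, full_2's own z axis and vertical below 0.15 rad and linear speed of each of full_0, full_1, full_2, flat_0, flat_1, flat_2 below 0.03 m/s and x of full_1 in the frame of tray between -0.05 and 0.05 m and y of full_1 in the frame of tray between -0.08 and 0.08 m and x of full_2 in the frame of tray between -0.05 and 0.05 m and y of full_2 in the frame of tray between -0.08 and 0.08 m and ((horizontal distance between flat_0 and shoe_0 below 0.0035 m and distance between flat_0 and shoe_0 below 0.005 m) or (horizontal distance between flat_0 and shoe_1 below 0.0035 m and distance between flat_0 and shoe_1 below 0.005 m) or (horizontal distance between flat_0 and shoe_2 below 0.0035 m and distance between flat_0 and shoe_2 below 0.005 m)) and angle between each of flat_0, flat_1, flat_2's own z axis and vertical below 0.08 rad and ((horizontal distance between flat_1 and shoe_0 below 0.0035 m and distance between flat_1 and shoe_0 below 0.005 m) or (horizontal distance between flat_1 and shoe_1 below 0.0035 m and distance between flat_1 and shoe_1 below 0.005 m) or (horizontal distance between flat_1 and shoe_2 below 0.0035 m and distance between flat_1 and shoe_2 below 0.005 m)) and ((horizontal distance between flat_2 and shoe_0 below 0.0035 m and distance between flat_2 and shoe_0 below 0.005 m) or (horizontal distance between flat_2 and shoe_1 below 0.0035 m and distance between flat_2 and shoe_1 below 0.005 m) or (horizontal distance between flat_2 and shoe_2 below 0.0035 m and distance between flat_2 and shoe_2 below 0.005 m))); the robot touches nothing.
It fails at once if a pack is handled on the station while the power is on (value of joint switch between 0.0042 and 0.0078 m and ((contact force between the fingers and full_0 above 0.5 N and z of full_0 in the frame of station below 0.034 m and x of full_0 in the frame of station between -0.085 and 0.085 m and y of full_0 in the frame of station between -0.15 and 0.15 m) or (contact force between the fingers and full_1 above 0.5 N and z of full_1 in the frame of station below 0.034 m and x of full_1 in the frame of station between -0.085 and 0.085 m and y of full_1 in the frame of station between -0.15 and 0.15 m) or (contact force between the fingers and full_2 above 0.5 N and z of full_2 in the frame of station below 0.034 m and x of full_2 in the frame of station between -0.085 and 0.085 m and y of full_2 in the frame of station between -0.15 and 0.15 m) or (contact force between the fingers and flat_0 above 0.5 N and z of flat_0 in the frame of station below 0.034 m and x of flat_0 in the frame of station between -0.085 and 0.085 m and y of flat_0 in the frame of station between -0.15 and 0.15 m) or (contact force between the fingers and flat_1 above 0.5 N and z of flat_1 in the frame of station below 0.034 m and x of flat_1 in the frame of station between -0.085 and 0.085 m and y of flat_1 in the frame of station between -0.15 and 0.15 m) or (contact force between the fingers and flat_2 above 0.5 N and z of flat_2 in the frame of station below 0.034 m and x of flat_2 in the frame of station between -0.085 and 0.085 m and y of flat_2 in the frame of station between -0.15 and 0.15 m))).
It fails at once if the tape, the bottle or the marker is disturbed (moved more than 30 mm) (distance of any of green_tape, oil_bottle, marker from where it was at the start of the episode above 0.03 m).
Of full_0, full_1, full_2 only 2 to 3 are there at a start; the rules pass over those that are not, and their reading is None.
Of flat_0, flat_1, flat_2 only 2 to 3 are there at a start; the rules pass over those that are not, and their reading is None.
At some moment in a run one of flat_0, flat_1, flat_2 may be knocked a few centimetres aside while the robot is not near it.
Once in a run the grip may slacken for a moment while it holds something.
It also fails if it takes over 210 s, if anything falls off the work surface, if the arm or the gripper's body presses on something with over 40 N, if the wrist force passes 120 N, or if a joint passes its speed limit or range.

## Robot

A 7-joint arm with a two-finger parallel gripper is mounted at the origin on the work surface; the furniture and walls round the work are solid. World frame = base frame: x ahead of the robot, y to its left, z up, the work surface at z = 0. Lengths are in m, angles in rad, forces in N, time in s.
With the tool pointing down it reaches from about 0.425 to 1.025 m from the base axis. Payload 9.4 kg.
Tool frame: the origin (TCP) lies at the very end of the fingers, on their centre line; the grasp point (between the pads) lies 19 mm behind it; z points along the fingers, y is the line along which they close (so a half turn about z gives the same grasp; the last joint's range is limited). The gripper opens to 93 mm and grips with 3 to 60 N. Pads are 15 mm wide; open, the fingers measure 128 mm over their backs; the gripper's body (75 mm by 188 mm) begins 65 mm behind the grasp point.
Start: joints at [-1.37, 0.599, -0.003, 1.599, 0.002, 0.943, -0.08], TCP at [0.199, 0.697, 0.219] pointing down, gripper open.
Joint ranges: [-2.57, 2.57], [-0.35, 1.97], [-1.29, 1.29], [0.11, 2.56], [-1.05, 4.19], [0.11, 1.86], [-2.63, 2.63]. Speed limits (rad/s): [2.22, 2.22, 3.01, 3.01, 3.14, 3.14, 3.14].

## Interface

Orientations are given as a unit quaternion [w, x, y, z].
In Python, from rig import manip gives the robot as it stands. The module is installed in compiled form; this text tells all that it offers.
- The arm moves only by the shell command python3 -m jog 'ROWS' [OPENING] [FORCE]. ROWS is JSON, a list of rows, each a list of 6 numbers: the shift along the tool's x, y, z in mm, then the turn, a rotation vector about the tool's x, y, z in degrees. A call has 1 to 8 rows; each row shifts and turns the commanded pose from where the row before left it, along the tool's axes as they then stand; what a row does not reach is not made up. A row lasts 1/10 s, in which the tool goes at most 50 mm and 8.59 degrees, less where a joint would pass 70% of its speed; a pose out of reach is approached as far as the arm can. A call with a gripper value outside its range is refused whole. OPENING is the gripper command: -1 is shut, 1 is fully open, values between are in proportion, set as the call begins (- or left out, the last holds). The fingers move at their own pace and stop on an object; FORCE is the grip in N (left out, the last holds). Time passes only in rows, so rows that do not move let the fingers close. It gives the time, the measured TCP pose, the force, the opening and the grip force at its end, in the units of the state.
- manip.get_obs(): the state, without advancing time (a new reading comes with each control period).
- manip.read_camera(name): name is "side" or "top"; returns a dict with "pixels" (480x640x3 uint8, blue, green, red), "z_map" (480x640 float32, m along the optical axis (not along the pixel's ray), 0 where there is no reading), "fx", "fy", "cx", "cy" (pixels), "dist_coeffs" ([k1, k2, p1, p2, k3] as OpenCV has them; the pictures are not rectified), "R" (3x3) and "t" (3): a world point X has camera coordinates R X + t. Camera axes: x right, y down, z forward; pixel columns grow to the right and rows downward; lengths in m; the calibration is good to about 2 mm. A picture is of the moment at which its call begins.
- manip.hand_in(): hands the job in; it is judged then, once.
Trained networks look in a picture, given as the dict that the camera call returned (one of the last four; its "shot" number tells which), for a name from the list of things; names that differ only in an ending like _2 or _b are one class to them, and where a whole thing is asked for, a point or a joint stands for the part that bears it (a point fixed in the world has none). Each returns a list of dicts, best first, with "p" (0 to 1); they miss things now and then, are a little off and sometimes report something else, mostly with a low value. They report only what shows in the picture. A call takes as long as a camera call. They do not tell look-alikes from the thing itself.
- manip.search_frame(picture, query): "pixel" ([column, row] in pixels, amid what is visible of it).
The state is a dict: "clock": time; "qpos": joint angles; "joint_velocities": joint speeds; "tau": joint torques, N m; "tool_pos": TCP position; "eef_rot": TCP orientation; "contact_force": force on the tool from outside, world axes, zero at the start; "moment": the same for the moment, N m; "finger_gap": opening from 0.0 (shut) to 1.0 (fully open); "grasp_force": force on a finger pad.
Only numpy, scipy, OpenCV 4.12 (cv2) and the standard library are available. Lean on these libraries where they do the work, as an engineer would, in place of code of your own. Each camera call takes 0.05 s, during which the arm holds its last target. There are 200 camera calls.

## Working session

There is one attempt and no reset: what is moved stays moved. The work goes in short steps, Python scripts to look and compute and a shell command to move; the robot and the scene stay as the last step left them, time stands still between calls to the robot, and variables do not carry over. Pictures are saved under pics/ and viewed, at most 14 in all, crops included, and the job is handed in when it is done.

```bash
mkdir -p pics
cat > h.py <<'E'
import numpy as np, cv2
from rig import manip
def K(c): return np.array([[c['fx'],0,c['cx']],[0,c['fy'],c['cy']],[0,0,1]])
def w(c,px,z=None):
    "pixel->world using depth map (z=None) or plane height z"
    u=cv2.undistortPoints(np.array([[px]],float),K(c),np.array(c['dist_coeffs']))[0,0]
    R=np.array(c['R']);t=np.array(c['t']);d=R.T@np.array([u[0],u[1],1]);o=-R.T@t
    if z is None:
        s=c['z_map'][int(round(px[1])),int(round(px[0]))]
    else: s=(z-o[2])/d[2]
    return o+s*d
def cloud(c):
    v,u=np.mgrid[0:480,0:640]
    p=cv2.undistortPoints(np.stack([u,v],-1).reshape(-1,1,2).astype(float),K(c),np.array(c['dist_coeffs']))[:,0]
    z=c['z_map'].reshape(-1,1)
    P=(np.hstack([p,np.ones((len(p),1))])*z-np.array(c['t']))@np.array(c['R'])
    P[z[:,0]==0]=np.nan
    return P.reshape(480,640,3)
E
python3 - <<'E'
from h import *
for n in('top','side'):
    c=manip.read_camera(n);cv2.imwrite(f'pics/{n}0.png',c['pixels'])
    print(n,-np.array(c['R']).T@np.array(c['t']))
    for q in['full_0','flat_0','switch_rim','tray','station','marker','oil_bottle','green_tape']:
        print(q,[(np.round(r['pixel']).tolist(),round(r['p'],2),np.round(w(c,r['pixel']),3).tolist()) for r in manip.search_frame(c,q)])
o=manip.get_obs();print(o)
E
```

```text
top [ 0.36440149 -0.00188156  1.07140456]
full_0 [([290.0, 203.0], 0.94, [0.587, 0.073, 0.081]), ([254.0, 204.0], 0.58, [0.585, 0.146, 0.081]), ([323.0, 204.0], 0.57, [0.585, 0.006, 0.079]), ([408.0, 182.0], 0.56, [0.639, -0.171, 0.054])]
flat_0 [([211.0, 283.0], 0.93, [0.426, 0.232, 0.054]), ([152.0, 272.0], 0.65, [0.447, 0.357, 0.055]), ([179.0, 216.0], 0.58, [0.565, 0.307, 0.053])]
switch_rim [([312.0, 231.0], 0.82, [0.539, 0.029, 0.027])]
tray [([484.0, 263.0], 0.58, [0.476, -0.34, 0.006])]
station [([312.0, 231.0], 0.62, [0.539, 0.029, 0.027]), ([324.0, 206.0], 0.39, [0.582, 0.004, 0.079]), ([288.0, 202.0], 0.26, [0.59, 0.076, 0.079])]
marker [([385.0, 311.0], 0.55, [0.372, -0.125, 0.016])]
oil_bottle [([179.0, 155.0], 0.73, [0.688, 0.304, 0.085]), ([309.0, 230.0], 0.5, [0.541, 0.036, 0.026])]
green_tape [([275.0, 300.0], 0.76, [0.394, 0.104, 0.016])]
side [ 0.31121858 -0.85353522  0.509607  ]
full_0 [([407.0, 300.0], 0.95, [0.63, -0.21, 0.049]), ([325.0, 218.0], 0.68, [0.572, 0.116, 0.076]), ([336.0, 229.0], 0.6, [0.577, 0.049, 0.078]), ([346.0, 246.0], 0.56, [0.577, -0.02, 0.0
[... 773 characters left out ...]
,  0.59925409, -0.00250483,  1.59938509,  0.00178605,
        0.94287971, -0.07979506]), 'joint_velocities': array([ 6.39442428e-04,  1.01206748e-04, -1.19740370e-03, -4.08560848e-04,
        1.94947731e-03, -4.64071883e-05,  1.28032270e-03]), 'tau': array([ 8.34671459e-05, -7.64796710e+01,  1.49681646e+00, -2.52697116e+01,
       -5.22953609e-02,  1.06028211e-02,  3.21131427e-05]), 'tool_pos': array([0.19883544, 0.69721957, 0.21865618]), 'eef_rot': array([1.85431209e-05, 1.38447458e-01, 9.90369779e-01, 3.69420923e-05]), 'contact_force': array([-0.07342897, -0.44052185, -0.22637867]), 'moment': array([0.02868153, 0.01489306, 0.01670664]), 'grasp_force': 0.0, 'finger_gap': 1.0043024169516932}
```

View pics/top0.png

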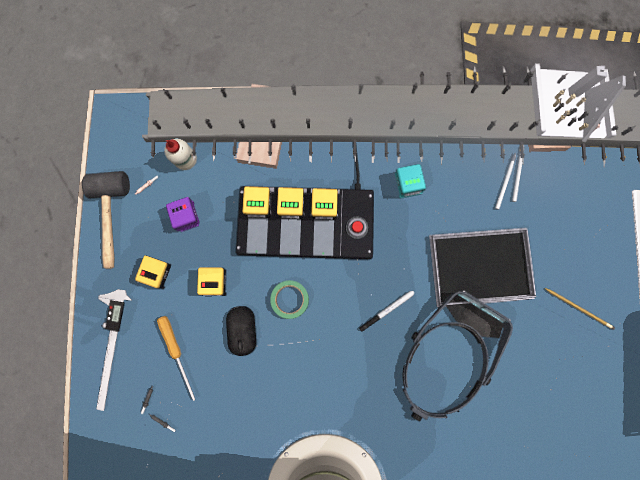

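View pics/side0.png

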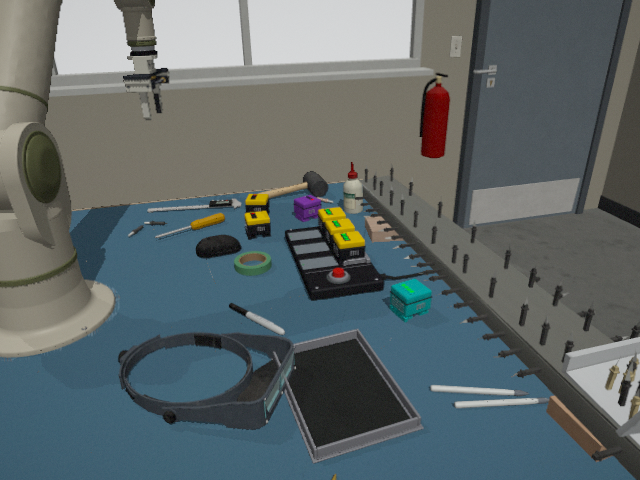

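Top view: three full packs are home on the station (256/290/324, 203). The flat packs are at (211,282) and (152,272), the latter turned. The purple (181,213) and turquoise (411,180) decoys are to be left alone. The switch is at (357,227) and the tray at (484,266), with a visor touching its near edge. Next I measure poses from the depth cloud.

```bash
cat >> h.py <<'E'
def rect(P):
    (c,s,a)=cv2.minAreaRect((P[:,:2]*1000).astype(np.float32)); return np.round(c,1),np.round(s,1),round(a,1)
def packs(c,z0=0.045,z1=0.1):
    "yellow-lidded packs: rect of the lid points, and bar centre offset"
    P=cloud(c);h=cv2.cvtColor(c['pixels'],cv2.COLOR_BGR2HSV);b=c['pixels'].astype(int)
    yel=((h[...,0]>15)&(h[...,0]<36)&(h[...,1]>120)&(h[...,2]>90)).astype(np.uint8)
    m=cv2.morphologyEx(yel,cv2.MORPH_CLOSE,np.ones((7,7)));out=[]
    n,l,st,_=cv2.connectedComponentsWithStats(m)
    for i in range(1,n):
        if st[i,4]<200: continue
        zz=P[l==i];zm=np.nanmedian(zz[:,2])
        if not z0<zm<z1: continue
        cs=cv2.findContours((l==i).astype(np.uint8),0,1)[0][0][:,0].astype(float)
        Q=np.array([w(c,p,zm) for p in cs])
        red=(l==i)&(((h[...,0]<8)|(h[...,0]>172)))&(h[...,1]>120); gr=(l==i)&(h[...,0]>40)&(h[...,0]<85)
        k=red if red.sum()>gr.sum() else gr
        v,u=np.nonzero(k);B=w(c,(u.mean(),v.mean()),zm)[:2]*1000 if len(u) else None
        out.append((('red' if red.sum()>gr.sum() else 'green'),round(zm,3),rect(Q),None if B is None else np.round(B,1)))
    return out
E
python3 - <<'E'
from h import *
c=manip.read_camera('top');P=cloud(c)
for p in packs(c): print(p)
z=P[...,2];b=c['pixels'].astype(int).sum(2)
x,y=P[...,0],P[...,1]
h=cv2.cvtColor(c['pixels'],cv2.COLOR_BGR2HSV)
st=(z>0.02)&(z<0.032)&(x>.4)&(x<.7)&(y>-.17)&(y<.19); print('station26',rect(P[st]),np.median(z[st]))
sw=(h[...,1]>150)&((h[...,0]<8)|(h[...,0]>172))&(x>.5)&(x<.58)&(y>-.12)&(y<-.04)&(z>.035)
print('cap',P[sw].mean(0),z[sw].max(),np.percentile(z[sw],[50,90]),sw.sum())
rim=(np.abs(z-.02)<.007)&(x>.38)&(x<.57)&(y>-.46)&(y<-.22); print('tray',rect(P[rim]))
# bezel
bz=(z>.031)&(z<.037)&(x>.5)&(x<.58)&(y>-.12)&(y<-.04);print('bezel',rect(P[bz]),bz.sum())
# visor extents by height
vis=(z>.03)&(x>.2)&(x<.5)&(y>-.46)&(y<-.18);print('visor',np.nanmax(z[vis]),np.nanmin(P[vis],0),np.nanmax(P[vis],0))
vi=(z>.03)&(x>.39)&(x<.56)&(y>-.46)&(y<-.22);print('over tray',vi.sum(),P[vi].min(0) if vi.sum() else '',P[vi].max(0) if vi.sum() else '')
big=cv2.resize(c['pixels'][170:320,120:560],None,fx=1.8,fy=1.8,interpolation=cv2.INTER_CUBIC);cv2.imwrite('pics/top1.png',big)
E
```

```text
('green', np.float64(0.078), (array([593.1, 143.2]), array([53.3, 57.7]), 88.3), array([586.8, 144.3]))
('green', np.float64(0.078), (array([591.5,  73.6]), array([52. , 57.7]), 88.3), array([585.3,  73.9]))
('green', np.float64(0.078), (array([589.9,   3.7]), array([51.5, 57.8]), 88.2), array([583.6,   5.7]))
('red', np.float64(0.052), (array([447.6, 360.8]), array([54.8, 55.2]), 72.9), array([444.9, 377.5]))
('red', np.float64(0.052), (array([429.7, 235.4]), array([53.1, 53.8]), 0.8), array([422.3, 249.8]))
station26 (array([548.7,  12.7]), array([359.3, 297.9]), 88.8) 0.026562887417952968
cap [ 0.54611189 -0.06468788  0.04273398] 0.04671402675001338 [0.0429101 0.0452575] 94
tray (array([ 462. , -337.4]), array([160.7, 213.8]), 4.7)
bezel (array([536.4, -67.3]), array([50.9, 68.8]), 85.9) 148
visor 0.05904993276749013 [ 0.20513321 -0.38180198  0.03002333] [ 0.41291353 -0.18388707  0.05904993]
over tray 148 [ 0.39026015 -0.3201104   0.0313603 ] [ 0.41291353 -0.24554704  0.05694662]
```

View pics/top1.png

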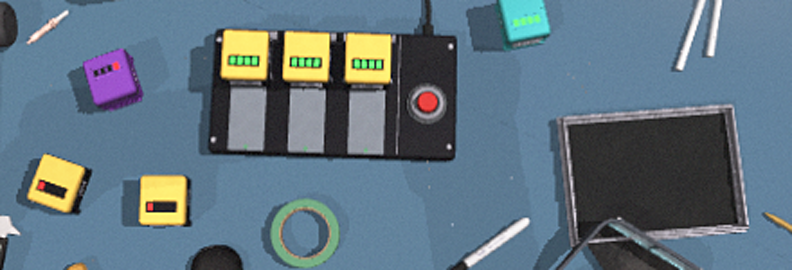

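The switch comes first. I turn the tool so its y lies along the station's x, then travel to above the switch with the fingers shut.

```bash
cat > d.py <<'E'
import sys; from h import *
from scipy.spatial.transform import Rotation as Ro
# usage: d.py x y z yaw(deg) [in mm]: remaining turn about tool z and then shift in tool axes; yaw = heading of tool y
x,y,z,yaw=map(float,sys.argv[1:5]);o=manip.get_obs()
q=o['eef_rot'];R=Ro.from_quat([q[1],q[2],q[3],q[0]]).as_matrix();p=np.array(o['tool_pos'])*1000
h=np.degrees(np.arctan2(R[1,1],R[0,1]));t=-(yaw-h);c,s=np.cos(np.radians(yaw)),np.sin(np.radians(yaw))
D=np.array([x,y,z])-p
print('pos',p.round(1),'yaw',h.round(2),'tilt',np.degrees(np.arccos(-R[2,2])).round(2),'| turn z',t.round(2),'shift xyz',np.round([-D[0]*s+D[1]*c,D[0]*c+D[1]*s,-D[2]],1),'F',np.round(o['contact_force'],1),'gap',round(o['finger_gap'],3),'gf',round(o['grasp_force'],1),'t',round(o['clock'],1))
E
python3 -m jog '[[0,0,0,0,0,8.4],[0,0,0,0,0,8.4],[0,0,0,0,0,8.4],[0,0,0,0,0,8.4],[0,0,0,0,0,8.4]]' -1 20
python3 -m jog '[[0,0,0,0,0,8.4],[0,0,0,0,0,8.4],[0,0,0,0,0,8.4],[0,0,0,0,0,8.4],[0,0,0,0,0,0]]'
python3 d.py 547 -65 80 -1.4
python3 - <<'E'
from h import *
c=manip.read_camera('top');h=cv2.cvtColor(c['pixels'],cv2.COLOR_BGR2HSV)
m=((h[...,1]>150)&((h[...,0]<8)|(h[...,0]>172))).astype(np.uint8);m[:210]=0;m[245:]=0;m[:,:340]=0;m[:,375:]=0
v,u=np.nonzero(m);print(u.mean(),v.mean(),len(u),[w(c,(u.mean(),v.mean()),k)*1000 for k in(.042,.048)])
E
```

```text
clock: 1.45
tool_pos: [0.1987, 0.6972, 0.2187]
eef_rot: [-0.0, 0.487, 0.874, 0.0]
contact_force: [0.9, 0.8, -0.6]
finger_gap: 0.624
grasp_force: 0.0
clock: 1.95
tool_pos: [0.1984, 0.6973, 0.2185]
eef_rot: [0.0, 0.717, 0.697, 0.0]
contact_force: [-0.5, 0.5, -0.5]
finger_gap: 0.187
grasp_force: 0.0
pos [198.4 697.3 218.5] yaw -1.61 tilt 0.02 | turn z -0.21 shift xyz [-753.6  367.1  138.5] F [-0.5  0.5 -0.5] gap 0.187 gf 0.0 t 1.9
357.02 226.28 100 [array([546.86117384, -64.82055218,  42.        ]), array([545.79768711, -64.45370517,  48.        ])]
```

```bash
python3 -m jog '[[-40,19,0,0,0,0],[-40,19,0,0,0,0],[-40,19,0,0,0,0],[-40,19,0,0,0,0],[-40,19,0,0,0,0],[-40,19,0,0,0,0],[-40,19,0,0,0,0],[-40,19,0,0,0,0]]' >/dev/null
python3 -m jog '[[-40,20,0,0,0,0],[-40,20,0,0,0,0],[-40,20,0,0,0,0],[-40,20,0,0,0,0],[-40,20,0,0,0,0],[-40,20,0,0,0,0],[-40,20,0,0,0,0],[-40,20,0,0,0,0]]' >/dev/null
python3 -m jog '[[-40,20,0,0,0,0],[-40,20,0,0,0,0],[-20,10,0,0,0,0],[0,0,0,0,0,0],[0,0,0,0,0,0]]' >/dev/null
python3 d.py 547 -65 60 -1.4
```

```text
pos [540.9 -52.2 218.6] yaw -1.41 tilt 0.02 | turn z -0.01 shift xyz [-12.7   6.4 158.6] F [-0.2  0.   0.5] gap 0.006 gf 0.0 t 4.1
```

```bash
python3 -m jog '[[-6,3,30,0,0,0],[-6.5,3.4,40,0,0,0],[0,0,40,0,0,0],[0,0,30,0,0,0],[0,0,18.6,0,0,0],[0,0,0,0,0,0],[0,0,0,0,0,0]]' >/dev/null
python3 d.py 547 -65 46 -1.4
python3 -m jog '[[0,0,2,0,0,0],[0,0,2,0,0,0],[0,0,2,0,0,0],[0,0,2,0,0,0],[0,0,2,0,0,0],[0,0,0,0,0,0]]' >/dev/null
python3 d.py 547 -65 46 -1.4
python3 -m jog '[[0,0,1,0,0,0],[0,0,1,0,0,0],[0,0,1,0,0,0],[0,0,1,0,0,0],[0,0,0.5,0,0,0],[0,0,0,0,0,0]]' >/dev/null
python3 d.py 547 -65 46 -1.4
```

```text
pos [547.  -63.7  60.4] yaw -1.38 tilt 0.04 | turn z 0.02 shift xyz [-1.3  0.  14.4] F [-0.2  0.   0.3] gap 0.004 gf 0.0 t 4.8
pos [547.1 -64.8  49.8] yaw -1.52 tilt 0.02 | turn z -0.12 shift xyz [-0.2 -0.1  3.8] F [-0.1 -0.1 -0.5] gap 0.002 gf 0.0 t 5.4
pos [547.2 -64.8  45.5] yaw -1.51 tilt 0.0 | turn z -0.11 shift xyz [-0.2 -0.2 -0.5] F [ 0.2 -0.5  0.1] gap 0.006 gf 0.0 t 6.0
```

No force at z=45.5 means the cap isn't at 48, so it is probably locked on. I check for contact at about 42, then click it.

```bash
python3 -m jog '[[0,0,1,0,0,0],[0,0,1,0,0,0],[0,0,1,0,0,0],[0,0,1,0,0,0],[0,0,0.5,0,0,0],[0,0,0,0,0,0]]' >/dev/null
python3 d.py 547 -65 46 -1.4
python3 -m jog '[[0,0,2,0,0,0],[0,0,2,0,0,0],[0,0,1.8,0,0,0],[0,0,0,0,0,0]]' >/dev/null
python3 d.py 547 -65 46 -1.4
python3 -m jog '[[0,0,-3,0,0,0],[0,0,-3,0,0,0],[0,0,-2.5,0,0,0],[0,0,-2,0,0,0],[0,0,0,0,0,0]]' >/dev/null
python3 d.py 547 -65 46 -1.4
```

```text
pos [547.2 -64.8  41.1] yaw -1.52 tilt 0.01 | turn z -0.12 shift xyz [-0.2 -0.2 -4.9] F [-0.5 -0.9  2.3] gap 0.005 gf 0.9 t 6.6
pos [547.2 -64.8  36.2] yaw -1.53 tilt 0.05 | turn z -0.13 shift xyz [-0.3 -0.2 -9.8] F [-3.   0.4 17.9] gap 0.004 gf 8.9 t 7.0
pos [547.3 -64.8  45.9] yaw -1.52 tilt 0.01 | turn z -0.12 shift xyz [-0.2 -0.3 -0.1] F [0.  1.5 1.5] gap 0.008 gf 0.8 t 7.5
```

The switch was on: contact at 42.4, and after the click it now touches at 45.9, so it is sprung up and off. Next I work out the tray pose and go to the right-hand pack.

```bash
python3 -m jog '[[0,0,-20,0,0,0],[0,0,-40,0,0,0],[0,0,-30,0,0,0],[0,0,0,0,0,0],[0,0,0,0,0,0]]' 1 25 >/dev/null
python3 d.py 590.5 3.7 44 -1.5
python3 - <<'E'
from h import *
c=manip.read_camera('top');P=cloud(c);z=P[...,2]
for k in [(430,235),(528,228),(536,299)]: print(w(c,k,.02)*1000)
h=cv2.cvtColor(c['pixels'],cv2.COLOR_BGR2HSV)
fl=(z<.012)&(z>.0)&(c['pixels'].max(2)<60)&(P[...,0]>.37)&(P[...,0]<.57)&(P[...,1]>-.46)&(P[...,1]<-.22)
fl=cv2.morphologyEx(fl.astype(np.uint8),cv2.MORPH_OPEN,np.ones((3,3)))>0
print('floor',rect(P[fl]),P[fl].min(0),P[fl].max(0))
for y in(.1,0,-.35):
  for x in (.67,.69,.71,.73): 
    s=(abs(P[...,0]-x)<.01)&(abs(P[...,1]-y)<.06); print(x,y,np.nanmax(z[s]).round(3),end=' ')
vi=(z>.03)&(P[...,0]>.3)&(P[...,0]<.56)&(P[...,1]>-.46)&(P[...,1]<-.22)
for x in(.38,.39,.4,.41,.42): s=vi&(abs(P[...,0]-x)<.005); print(x,s.sum(),P[s].min(0)if s.any()else'',P[s].max(0)if s.any()else'')
cv2.imwrite('pics/tray.png',cv2.resize(c['pixels'][215:335,400:560],None,fx=4,fy=4,interpolation=cv2.INTER_CUBIC))
E
```

```text
pos [547.5 -64.5 136. ] yaw -1.48 tilt 0.08 | turn z 0.02 shift xyz [69.3 41.2 92. ] F [0.4 0.1 0. ] gap 0.385 gf 0.0 t 8.0
[ 533.08365603 -221.91858687   20.        ]
[ 549.94493337 -438.14693166   20.        ]
[ 396.82922959 -447.89698095   20.        ]
floor (array([ 453. , -338.9]), array([163.5, 195.6]), 4.6) [ 3.70280773e-01 -4.37973632e-01  2.73196818e-04] [ 0.5414873  -0.23687369  0.01196799]
0.67 0.1 0.007 0.69 0.1 0.05 0.71 0.1 0.055 0.73 0.1 0.069 0.67 0 0.006 0.69 0 0.051 0.71 0 0.055 0.73 0 0.068 0.67 -0.35 0.014 0.69 -0.35 0.051 0.71 -0.35 0.053 0.73 -0.35 0.068 0.38 59 [ 0.37595335 -0.34423989  0.0312112 ] [ 0.38468115 -0.23314995  0.05690128]
0.39 66 [ 0.38612193 -0.32903258  0.03059805] [ 0.3949144  -0.24383463  0.05649687]
0.4 65 [ 0.39501491 -0.30891759  0.03014054] [ 0.40495773 -0.25131728  0.05660277]
0.41 46 [ 0.40509533 -0.29396185  0.03260571] [ 0.41294482 -0.2607535   0.05662813]
0.42 0
```

View pics/tray.png

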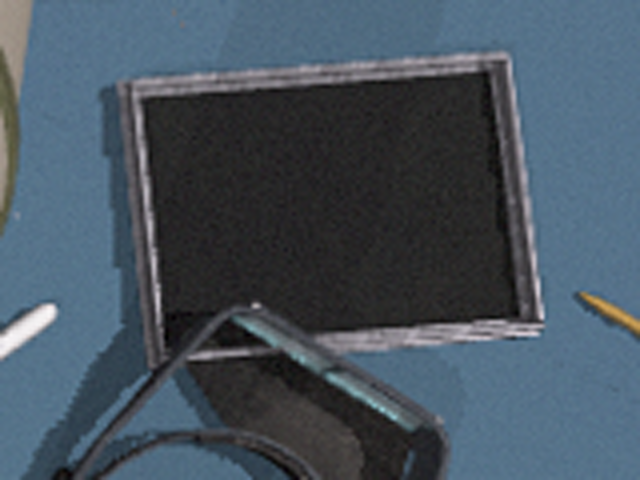

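The tray is centred at about (466,-336) with yaw +4.5°. The visor overhangs only its near-left edge, out to x≈413. Now I approach and grip the right-hand pack.

```bash
python3 -m jog '[[35,20,0,0,0,0],[34.3,21.2,0,0,0,0],[0,0,0,0,0,0],[0,0,0,0,0,0],[0,0,20,0,0,0],[0,0,30,0,0,0],[0,0,30,0,0,0],[0,0,12,0,0,0]]' 1 45 >/dev/null
python3 -m jog '[[0,0,0,0,0,0]]' >/dev/null
python3 d.py 590.5 3.7 44 -1.5
python3 -m jog '[[0,0,0,0,0,0],[0,0,0,0,0,0],[0,0,0,0,0,0],[0,0,0,0,0,0],[0,0,0,0,0,0]]' -1 45 >/dev/null
python3 d.py 590.5 3.7 44 -1.5
```

```text
pos [588.5   2.1  42. ] yaw -1.61 tilt 0.23 | turn z -0.11 shift xyz [ 1.7  2.  -2. ] F [ 0.3  0.  -0. ] gap 1.0 gf 0.0 t 8.9
pos [590.5   3.6  44.3] yaw -1.5 tilt 0.05 | turn z -0.0 shift xyz [ 0.1 -0.   0.3] F [ 0.3 -0.  -0. ] gap 0.619 gf 0.0 t 9.4
```

```bash
python3 -m jog '[[0,0,0,0,0,0],[0,0,0,0,0,0],[0,0,0,0,0,0]]' >/dev/null
python3 d.py 590.5 3.7 44 -1.5
python3 -m jog '[[0,-5,0,0,0,0],[0,-8,0,0,0,0],[0,-10,0,0,0,0],[0,-10,0,0,0,0],[0,-10,0,0,0,0],[0,-8,0,0,0,0],[0,0,0,0,0,0]]' >/dev/null
python3 d.py 590.5 3.7 44 -1.5
```

```text
pos [590.6   3.6  44.3] yaw -1.51 tilt 0.06 | turn z -0.01 shift xyz [ 0.1 -0.1  0.3] F [-0.8  0.3  6. ] gap 0.602 gf 45.0 t 9.8
pos [538.1   4.6  44.2] yaw -1.53 tilt 0.01 | turn z -0.03 shift xyz [ 0.4 52.4  0.2] F [-1.1 -0.7 10.6] gap 0.603 gf 45.0 t 10.4
```

```bash
python3 -m jog '[[0,0,-5,0,0,0],[0,0,-10,0,0,0],[0,0,-20,0,0,0],[0,0,-30,0,0,0],[0,0,-15,0,0,0],[0,0,0,0,0,0]]' >/dev/null
python3 d.py 490.9 -398.2 60 4.5
python3 -m jog '[[0,0,0,0,0,-3],[-40,-3,0,0,0,-3],[-40,-7,0,0,0,0],[-40,-7,0,0,0,0],[-40,-7,0,0,0,0],[-40,-7,0,0,0,0],[-40,-7,0,0,0,0]]' >/dev/null
python3 d.py 490.9 -398.2 60 4.5
```

```text
pos [539.7   4.8 125.7] yaw -1.51 tilt 0.14 | turn z -6.01 shift xyz [-398.   -80.3   65.7] F [ 0.8 -0.4 -3.5] gap 0.597 gf 45.0 t 11.1
pos [ 516.8 -238.6  122.7] yaw 4.5 tilt 0.12 | turn z -0.0 shift xyz [-157.1  -38.3   62.7] F [ 1.2  0.9 -2.3] gap 0.596 gf 45.0 t 11.8
```

```bash
python3 -m jog '[[-40,-9,0,0,0,0],[-40,-9,0,0,0,0],[-40,-9,10,0,0,0],[-25,-7,20,0,0,0],[-12,-4,20,0,0,0],[0,0,12,0,0,0],[0,0,0,0,0,0],[0,0,0,0,0,0]]' >/dev/null
python3 d.py 490.9 -398.2 24.5 4.5
```

```text
pos [ 492.7 -395.3   61.4] yaw 4.56 tilt 0.1 | turn z 0.06 shift xyz [-2.8 -2.  36.9] F [ 0.3  0.5 -1.8] gap 0.597 gf 45.0 t 12.6
```

```bash
python3 -m jog '[[-1.4,-1,12,0,0,0],[-1.4,-1,12,0,0,0],[0,0,8,0,0,0],[0,0,4,0,0,0],[0,0,0,0,0,0],[0,0,0,0,0,0]]' >/dev/null
python3 d.py 490.9 -398.2 24 4.5
```

```text
pos [ 490.7 -399.9   25.7] yaw 4.48 tilt 0.0 | turn z -0.02 shift xyz [1.7 0.3 1.7] F [ 0.3  0.7 -2. ] gap 0.599 gf 45.0 t 13.2
```

```bash
python3 -m jog '[[0,0,1,0,0,0],[0,0,1,0,0,0],[0,0,0.7,0,0,0],[0,0,0,0,0,0]]' >/dev/null
python3 d.py 490.9 -398.2 24 4.5
python3 -m jog '[[0,0,0,0,0,0],[0,0,0,0,0,0],[0,0,0,0,0,0],[0,0,-10,0,0,0],[0,0,-20,0,0,0],[0,0,-40,0,0,0],[0,0,-30,0,0,0],[0,0,0,0,0,0]]' 0.55 >/dev/null
python3 d.py 592 73.6 120 -1.5
python3 - <<'E'
from h import *
c=manip.read_camera('top')
for p in packs(c,.03): print(p)
E
```

```text
pos [ 490.6 -399.9   23.1] yaw 4.48 tilt 0.01 | turn z -0.02 shift xyz [ 1.6  0.4 -0.9] F [-1.1  1.  -2.8] gap 0.597 gf 45.0 t 13.6
pos [ 492.3 -401.5  127.9] yaw 4.46 tilt 0.4 | turn z 5.96 shift xyz [477.6  87.3   7.9] F [ 0.3 -0.7 -0.4] gap 0.778 gf 0.0 t 14.3
('green', np.float64(0.078), (array([593.1, 143.2]), array([53.4, 57.7]), 88.3), array([586.8, 144.3]))
('green', np.float64(0.078), (array([591.4,  73.6]), array([52.2, 57.6]), 88.3), array([585.4,  73.8]))
('green', np.float64(0.057), (array([ 490.8, -396.7]), array([56.7, 53.9]), 4.3), array([ 483.4, -399.5]))
('red', np.float64(0.052), (array([447.5, 360.6]), array([55.1, 55.2]), 72.9), array([444.8, 377.8]))
('red', np.float64(0.053), (array([443.5, 181.2]), array([53.6, 55.6]), 88.4), array([436.5, 195.2]))
```

The first pack stands in the tray. One flat pack was knocked aside to (443,181), so I will re-measure it later. Next is the middle full pack.

```bash
python3 -m jog '[[30,0,0,0,0,3],[40,6,0,0,0,3],[40,8,0,0,0,0],[40,8,0,0,0,0],[40,8,0,0,0,0],[40,8,0,0,0,0],[40,8,0,0,0,0],[40,8,0,0,0,0]]' 1 >/dev/null
python3 -m jog '[[40,8,0,0,0,0],[40,8,0,0,0,0],[40,8,0,0,0,0],[30,8,0,0,0,0],[10,4,0,0,0,0],[0,0,0,0,0,0],[0,0,0,0,0,0]]'  >/dev/null
python3 d.py 591.5 73.6 44 -1.5
```

```text
pos [587.2  66.1 122.7] yaw -1.59 tilt 0.08 | turn z -0.09 shift xyz [ 7.6  4.1 78.7] F [ 0.1 -1.  -0.4] gap 1.003 gf 0.0 t 15.9
```

```bash
python3 -m jog '[[4,2,0,0,0,0],[3.6,2.1,0,0,0,0],[0,0,20,0,0,0],[0,0,30,0,0,0],[0,0,20,0,0,0],[0,0,8.7,0,0,0],[0,0,0,0,0,0],[0,0,0,0,0,0]]' >/dev/null
python3 d.py 591.5 73.6 44 -1.5
python3 -m jog '[[0,0,0,0,0,0],[0,0,0,0,0,0],[0,0,0,0,0,0],[0,0,0,0,0,0],[0,0,0,0,0,0],[0,0,0,0,0,0],[0,0,0,0,0,0],[0,0,0,0,0,0]]' -1 45 >/dev/null
python3 d.py 591.5 73.6 44 -1.5
python3 -m jog '[[0,-5,0,0,0,0],[0,-8,0,0,0,0],[0,-10,0,0,0,0],[0,-10,0,0,0,0],[0,-10,0,0,0,0],[0,-8,0,0,0,0],[0,0,0,0,0,0]]' >/dev/null
python3 d.py 591.5 73.6 44 -1.5
```

```text
pos [592.6  74.9  45. ] yaw -1.56 tilt 0.04 | turn z -0.06 shift xyz [-1.3 -1.   1. ] F [-0.5  1.1  0.3] gap 1.001 gf 0.0 t 16.7
pos [592.3  75.4  44.5] yaw -1.51 tilt 0.02 | turn z -0.01 shift xyz [-1.8 -0.8  0.5] F [-0.5 -0.6  3.4] gap 0.598 gf 45.0 t 17.5
pos [539.2  76.6  44.5] yaw -1.51 tilt 0.11 | turn z -0.01 shift xyz [-1.7 52.4  0.5] F [-3.  -0.5  9.8] gap 0.595 gf 45.0 t 18.2
```

```bash
python3 -m jog '[[0,0,-5,0,0,0],[0,0,-10,0,0,0],[0,0,-20,0,0,0],[0,0,-30,0,0,0],[0,0,-15,0,0,0],[0,0,0,0,0,0]]' >/dev/null
python3 -m jog '[[-20,0,0,0,0,-3],[-40,-3,0,0,0,-3],[-40,-5,0,0,0,0],[-40,-5,0,0,0,0],[-40,-5,0,0,0,0],[-40,-5,0,0,0,0],[-40,-5,0,0,0,0],[-40,-5,0,0,0,0]]' >/dev/null
python3 d.py 486 -334.4 60 4.5
```

```text
pos [ 526.4 -226.2  123.3] yaw 4.49 tilt 0.12 | turn z -0.01 shift xyz [-104.7  -48.8   63.3] F [ 0.2 -0.9 -2.7] gap 0.597 gf 45.0 t 19.6
```

```bash
python3 -m jog '[[-40,-18,0,0,0,0],[-35,-18,0,0,0,0],[-20,-9,10,0,0,0],[0,0,20,0,0,0],[0,0,20,0,0,0],[0,0,10,0,0,0],[0,0,0,0,0,0],[0,0,0,0,0,0]]' >/dev/null
python3 d.py 486 -334.4 23 4.5
```

```text
pos [ 490.  -323.    64.3] yaw 4.5 tilt 0.04 | turn z 0.0 shift xyz [-11.   -4.9  41.3] F [-0.4 -0.  -2.1] gap 0.599 gf 45.0 t 20.4
```

```bash
python3 -m jog '[[-5,-2,10,0,0,0],[-6,-2.9,12,0,0,0],[0,0,10,0,0,0],[0,0,6,0,0,0],[0,0,2,0,0,0],[0,0,0.6,0,0,0],[0,0,0,0,0,0]]' >/dev/null
python3 d.py 486 -334.4 23 4.5
```

```text
pos [ 486.2 -334.5   23.8] yaw 4.5 tilt 0.01 | turn z -0.0 shift xyz [ 0.1 -0.2  0.8] F [-0.2 -0.3 -3.2] gap 0.597 gf 45.0 t 21.1
```

```bash
python3 -m jog '[[0,0,0.5,0,0,0],[0,0,0,0,0,0],[0,0,0,0,0,0],[0,0,0,0,0,0],[0,0,-10,0,0,0],[0,0,-20,0,0,0],[0,0,-40,0,0,0],[0,0,-30,0,0,0]]' 0.55 >/dev/null
python3 -m jog '[[30,0,0,0,0,3],[40,6,0,0,0,3],[40,8,0,0,0,0],[40,8,0,0,0,0],[40,8,0,0,0,0],[40,8,0,0,0,0],[40,8,0,0,0,0],[40,8,0,0,0,0]]' 1 >/dev/null
python3 -m jog '[[40,9,0,0,0,0],[40,9,0,0,0,0],[40,9,0,0,0,0],[30,8,0,0,0,0],[10,4,0,0,0,0],[0,0,0,0,0,0],[0,0,0,0,0,0]]'  >/dev/null
python3 d.py 593 143.2 44 -1.5
```

```text
pos [585.9 131.3 123.6] yaw -1.6 tilt 0.05 | turn z -0.1 shift xyz [12.1  6.8 79.6] F [ 0.3 -0.3 -0. ] gap 1.001 gf 0.0 t 23.4
```

```bash
python3 -m jog '[[6,3,0,0,0,0],[5,3,0,0,0,0],[0,0,20,0,0,0],[0,0,30,0,0,0],[0,0,20,0,0,0],[0,0,9.2,0,0,0],[0,0,0,0,0,0],[0,0,0,0,0,0]]' >/dev/null
python3 d.py 593 143.2 44 -1.5
python3 -m jog '[[0,0,0,0,0,0],[0,0,0,0,0,0],[0,0,0,0,0,0],[0,0,0,0,0,0],[0,0,0,0,0,0],[0,0,0,0,0,0],[0,0,0,0,0,0],[0,0,0,0,0,0]]' -1 45 >/dev/null
python3 d.py 593 143.2 44 -1.5
python3 -m jog '[[0,-5,0,0,0,0],[0,-8,0,0,0,0],[0,-10,0,0,0,0],[0,-10,0,0,0,0],[0,-10,0,0,0,0],[0,-8,0,0,0,0],[0,0,0,0,0,0]]' >/dev/null
python3 d.py 593 143.2 44 -1.5
```

```text
pos [593.  143.6  44.6] yaw -1.55 tilt 0.04 | turn z -0.05 shift xyz [-0.4  0.   0.6] F [-0.3 -0.9  0.6] gap 1.003 gf 0.0 t 24.2
pos [593.2 143.9  44.3] yaw -1.52 tilt 0.08 | turn z -0.02 shift xyz [-0.7 -0.2  0.3] F [2.5 0.5 3.5] gap 0.601 gf 45.0 t 25.0
pos [539.8 145.2  44.3] yaw -1.5 tilt 0.09 | turn z 0.0 shift xyz [-0.7 53.3  0.3] F [-1.2 -0.1 10.9] gap 0.601 gf 45.0 t 25.7
```

```bash
python3 -m jog '[[0,0,-5,0,0,0],[0,0,-10,0,0,0],[0,0,-20,0,0,0],[0,0,-30,0,0,0],[0,0,-15,0,0,0],[0,0,0,0,0,0]]' >/dev/null
python3 -m jog '[[-20,0,0,0,0,-3],[-40,-3,0,0,0,-3],[-40,-5,0,0,0,0],[-40,-5,0,0,0,0],[-40,-5,0,0,0,0],[-40,-5,0,0,0,0],[-40,-5,0,0,0,0],[-40,-5,0,0,0,0]]' >/dev/null
python3 d.py 485 -270.6 60 4.5
```

```text
pos [ 526.7 -157.7  123. ] yaw 4.5 tilt 0.12 | turn z -0.0 shift xyz [-109.3  -50.4   63. ] F [ 0.3 -0.2 -2.9] gap 0.6 gf 45.0 t 27.1
```

```bash
python3 -m jog '[[-40,-18,0,0,0,0],[-40,-18,0,0,0,0],[-24,-11,10,0,0,0],[0,0,20,0,0,0],[0,0,15,0,0,0],[0,0,5,0,0,0],[0,0,0,0,0,0],[0,0,0,0,0,0]]' >/dev/null
python3 d.py 485 -270.6 23.2 4.5
```

```text
pos [ 489.1 -263.6   74.1] yaw 4.5 tilt 0.02 | turn z 0.0 shift xyz [-6.6 -4.7 50.9] F [-0.  -0.1 -3.1] gap 0.599 gf 45.0 t 27.9
```

```bash
python3 -m jog '[[-3,-2,15,0,0,0],[-3.6,-2.7,15,0,0,0],[0,0,11,0,0,0],[0,0,6,0,0,0],[0,0,2,0,0,0],[0,0,1.5,0,0,0],[0,0,0,0,0,0]]' >/dev/null
python3 d.py 485 -270.6 23 4.5
python3 -m jog '[[0,0,0,0,0,0],[0,0,0,0,0,0],[0,0,0,0,0,0],[0,0,0,0,0,0],[0,0,-10,0,0,0],[0,0,-20,0,0,0],[0,0,-40,0,0,0],[0,0,-30,0,0,0]]' 0.55 >/dev/null
python3 -m jog '[[30,0,0,0,0,3],[40,0,0,0,0,3],[40,0,0,0,0,0],[40,0,0,0,0,0],[0,0,0,0,0,0]]' 1 >/dev/null
python3 d.py 443.5 181.2 18 -1.5
python3 - <<'E'
from h import *
c=manip.read_camera('top')
for p in packs(c,.03): print(p)
cv2.imwrite('pics/top2.png',c['pixels'][150:350,100:580])
h=cv2.cvtColor(c['pixels'],cv2.COLOR_BGR2HSV)
# slide plates (grey) between black: bounds in y at row of mouth and mid
for r in(225,235,245): print(r,c['pixels'][r,236:346].max(1).tolist())
E
```

```text
pos [ 485.2 -270.7   23.8] yaw 4.5 tilt 0.03 | turn z -0.0 shift xyz [ 0.1 -0.2  0.8] F [ 0.5 -0.5 -2. ] gap 0.6 gf 45.0 t 28.6
pos [ 483.7 -115.3  123.9] yaw -1.11 tilt 0.16 | turn z 0.39 shift xyz [295.3 -48.  105.9] F [-0.1  0.2 -0. ] gap 0.996 gf 0.0 t 29.9
('green', np.float64(0.056), (array([ 488. , -349.6]), array([ 57.9, 149.8]), 3.1), array([ 480.4, -351. ]))
('red', np.float64(0.052), (array([447.7, 361. ]), array([54.1, 55.2]), 72.6), array([444.9, 377.8]))
('red', np.float64(0.053), (array([443.6, 181.6]), array([55.1, 51.5]), 0.6), array([436.4, 195.5]))
225 [94, 57, 30, 38, 32, 38, 40, 38, 33, 40, 32, 42, 153, 167, 163, 158, 155, 161, 161, 161, 161, 161, 160, 160, 158, 160, 159, 160, 159, 158, 168, 137, 50, 38, 42, 39, 32, 42, 43, 43, 40, 32, 43, 36, 31, 173, 166, 160, 157, 160, 159, 159, 162, 158, 166, 101, 100, 102, 101, 104, 101, 103, 105, 105, 100, 19, 21, 27, 26, 27, 24, 31, 26, 31, 32, 37, 27, 28, 97, 106, 106, 103, 99, 102, 103, 102, 104, 102, 98, 100, 103, 102, 102, 103, 107, 102, 105, 110, 18, 29, 23, 45, 44, 37, 45, 148, 36, 37, 45, 22]
235 [65, 37, 33, 41, 36
[... 270 characters left out ...]
 107, 65, 22, 26, 29, 30, 19, 25, 25, 30, 26, 24, 25, 20, 51, 109, 103, 102, 105, 100, 98, 103, 99, 102, 103, 102, 109, 104, 102, 108, 102, 107, 99, 105, 88, 27, 22, 28, 17, 28, 29, 43, 60, 26, 27, 29, 27]
245 [45, 29, 40, 30, 25, 24, 23, 23, 30, 25, 40, 94, 104, 99, 104, 101, 101, 99, 102, 101, 101, 100, 101, 105, 102, 106, 102, 103, 104, 105, 87, 29, 29, 31, 28, 17, 25, 30, 33, 27, 30, 31, 28, 21, 112, 105, 103, 103, 101, 98, 100, 102, 102, 103, 102, 103, 101, 100, 97, 98, 99, 105, 106, 110, 21, 30, 30, 27, 26, 25, 42, 45, 43, 43, 41, 41, 40, 105, 172, 101, 104, 99, 107, 102, 104, 96, 161, 160, 161, 159, 166, 92, 99, 103, 105, 100, 169, 102, 32, 39, 42, 45, 43, 46, 112, 64, 44, 46, 47, 43]
```

View pics/top2.png

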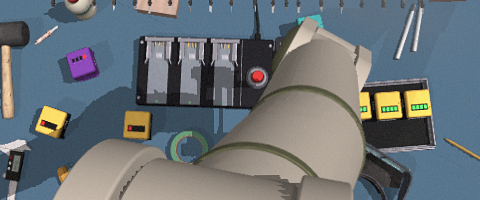

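All three charged packs are in the tray (crop 365/390/418, 105) and the shoes are free. The flats are at crop (137,125) and (50,122). Next I fetch flat A at (443.6,181.6).

```bash
python3 -m jog '[[40,-7,0,0,0,0],[40,-7,0,0,0,0],[40,-7,0,0,0,0],[40,-7,0,0,0,0],[40,-7,0,0,0,0],[40,-7,0,0,0,0],[30,-4,0,0,0,0],[10,-1,0,0,0,0]]' 0.55 >/dev/null
python3 -m jog '[[0,0,0,0,0,0],[0,0,0,0,0,0]]' >/dev/null
python3 d.py 443.6 181.6 18 -1.1
python3 - <<'E'
from h import *
c=manip.read_camera('side');P=cloud(c)
for p in packs(c,.03): print(p[:3])
c=manip.read_camera('top');P=cloud(c)
for p in packs(c,.03): print(p[:3])
s=(P[...,0]>.28)&(P[...,0]<.42)&(P[...,1]>.15)&(P[...,1]<.2)&(P[...,2]>.012)&(P[...,2]<.05);print('mouse',P[s].max(0) if s.any() else 0)
E
```

```text
pos [444.6 158.5 123.8] yaw -1.62 tilt 0.04 | turn z -0.52 shift xyz [ 23.   -1.5 105.8] F [-1.6 -0.8 -0.2] gap 0.773 gf 0.0 t 30.9
('red', np.float64(0.052), (array([447.9, 348. ]), array([73.2, 56.3]), 72.2))
('red', np.float64(0.052), (array([443.5, 170.8]), array([76.8, 56.4]), 87.2))
('green', np.float64(0.056), (array([ 486. , -340.6]), array([ 60.3, 191. ]), 2.4))
('green', np.float64(0.056), (array([ 487.1, -333. ]), array([ 58.5, 182.8]), 2.8))
mouse [0.41814818 0.19987401 0.04090968]
```

```bash
python3 -m jog '[[12,-1,0,0,0,-0.5],[11,0,0,0,0,0],[0,0,30,0,0,0],[0,0,30,0,0,0],[0,0,25,0,0,0],[0,0,0,0,0,0],[0,0,0,0,0,0]]' >/dev/null
python3 d.py 443.6 181.6 18 -1.1
```

```text
pos [443.6 183.4  38.6] yaw -1.04 tilt 0.06 | turn z 0.06 shift xyz [-1.8  0.1 20.6] F [-0.6  0.5  0.6] gap 0.777 gf 0.0 t 31.8
```

```bash
python3 -m jog '[[-1.4,0,8,0,0,0],[0,0,8,0,0,0],[0,0,4.5,0,0,0],[0,0,0,0,0,0],[0,0,0,0,0,0]]' >/dev/null
python3 d.py 443.6 181.6 18 -1.1
python3 -m jog '[[0,0,0,0,0,0],[0,0,0,0,0,0],[0,0,0,0,0,0],[0,0,0,0,0,0],[0,0,0,0,0,0],[0,0,0,0,0,0]]' -1 45 >/dev/null
python3 d.py 443.6 181.6 18 -1.1
python3 -m jog '[[0,0,-10,0,0,0],[0,0,-20,0,0,0],[0,0,-30,0,0,0],[0,0,-30,0,0,0],[0,0,0,0,0,0],[0,0,0,0,0,0]]' >/dev/null
python3 d.py 537 4.5 60 -1.5
```

```text
pos [444.4 182.3  20.9] yaw -1.05 tilt 0.29 | turn z 0.05 shift xyz [-0.7 -0.8  2.9] F [-9.  -0.6 49.4] gap 0.771 gf 20.8 t 32.2
pos [444.1 182.1  18.5] yaw -1.04 tilt 0.08 | turn z 0.06 shift xyz [-0.6 -0.5  0.5] F [-0.8 -0.  12.8] gap 0.599 gf 44.8 t 32.9
pos [443.5 182.4 108.2] yaw -0.96 tilt 0.05 | turn z 0.54 shift xyz [-175.3   98.2   48.2] F [ 0.2 -0.1 -3.2] gap 0.604 gf 44.8 t 33.5
```

Run:
```python
from h import *
c=manip.read_camera('side');cv2.imwrite('pics/s3.png',cv2.resize(c['pixels'][130:330,200:440],None,fx=3,fy=3))
```

```text
(no output)
```

View pics/s3.png

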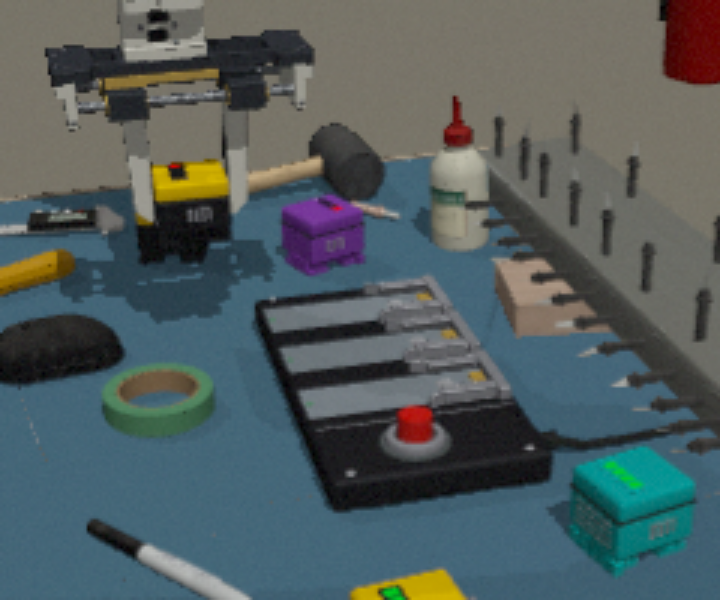

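```bash
python3 - <<'E'
from h import *
c=manip.read_camera('side');P=cloud(c);h=cv2.cvtColor(c['pixels'],cv2.COLOR_BGR2HSV)
m=(h[...,0]>15)&(h[...,0]<36)&(h[...,1]>100)&(abs(P[...,0]-.4435)<.05)&(abs(P[...,1]-.182)<.05)&(P[...,2]>.09)
Q=P[m]*1000;print(len(Q),np.percentile(Q[:,2],[50,90,97]),Q[Q[:,2]>np.percentile(Q[:,2],60)].min(0),Q.max(0))
E
python3 -m jog '[[-20,10,0,0,0,0.5],[-30,17,0,0,0,0],[-40,22,0,0,0,0],[-40,22,0,0,0,0],[-25,16,0,0,0,0],[-16,9,0,0,0,0],[0,0,0,0,0,0],[0,0,0,0,0,0]]' >/dev/null
python3 d.py 539 5.2 46 -1.5
```

```text
452 [141.72510095 223.55773645 226.49317776] [394.07960737 132.08938707 142.24449895] [473.6365027  208.70616845 428.96278726]
pos [534.3   8.4 106.8] yaw -1.57 tilt 0.15 | turn z -0.07 shift xyz [-3.1  4.8 60.8] F [ 0.1  0.3 -2.5] gap 0.601 gf 44.8 t 34.4
```

```bash
python3 -m jog '[[-2,2,10,0,0,0],[-1,2.5,20,0,0,0],[0,0,15,0,0,0],[0,0,8,0,0,0],[0,0,4,0,0,0],[0,0,0,0,0,0],[0,0,0,0,0,0]]' >/dev/null
python3 d.py 539 5.2 44.5 -1.5
python3 - <<'E'
from h import *
c=manip.read_camera('top')
for p in packs(c,.03,.12): print(p)
E
```

```text
pos [539.8   5.5  51.3] yaw -1.5 tilt 0.02 | turn z 0.0 shift xyz [-0.3 -0.8  6.8] F [ 0.5  0.7 -2.6] gap 0.601 gf 44.8 t 35.0
('green', np.float64(0.056), (array([ 487.2, -333.6]), array([ 58.4, 182. ]), 2.8), array([ 479.8, -332.8]))
```

```bash
python3 -m jog '[[0,-0.5,3,0,0,0],[0,0,2,0,0,0],[0,0,1.4,0,0,0],[0,0,0,0,0,0],[0,0,0,0,0,0]]' >/dev/null
python3 d.py 590.6 3.9 44.5 -1.5
python3 -m jog '[[0,5,0,0,0,0],[0,5,0,0,0,0],[0,5,0,0,0,0],[0,0,0,0,0,0]]' >/dev/null
python3 d.py 590.6 3.9 44.5 -1.5
```

```text
pos [539.2   5.3  44.6] yaw -1.52 tilt 0.0 | turn z -0.02 shift xyz [-0.1 51.4  0.1] F [ 0.3 -0.2 -3.1] gap 0.6 gf 44.8 t 35.6
pos [555.4   5.   44.6] yaw -1.51 tilt 0.07 | turn z -0.01 shift xyz [-0.2 35.2  0.1] F [-0.1 -0.8 -3. ] gap 0.597 gf 44.8 t 36.0
```

```bash
python3 -m jog '[[0,5,0,0,0,0],[0,5,0,0,0,0],[0,5,0,0,0,0],[0,5,0,0,0,0],[0,0,0,0,0,0]]' >/dev/null
python3 d.py 590.6 3.9 44.5 -1.5
python3 -m jog '[[0,4,0,0,0,0],[0,4,0,0,0,0],[0,4,0,0,0,0],[0,3,0,0,0,0],[0,1,0,0,0,0],[0,0,0,0,0,0]]' >/dev/null
python3 d.py 590.6 3.9 44.5 -1.5
```

```text
pos [575.7   4.4  44.9] yaw -1.51 tilt 0.12 | turn z -0.01 shift xyz [-0.1 14.9  0.4] F [ 0.4 -0.7  2.6] gap 0.601 gf 44.8 t 36.5
pos [590.3   4.   44.6] yaw -1.52 tilt 0.01 | turn z -0.02 shift xyz [-0.1  0.3  0.1] F [-0.3  0.5  0.8] gap 0.601 gf 44.8 t 37.1
```

```bash
python3 -m jog '[[0,1,0,0,0,0],[0,0.8,0,0,0,0],[0,0,0,0,0,0],[0,0,0,0,0,0]]' >/dev/null
python3 d.py 590.6 3.9 44.5 -1.5
```

```text
pos [590.3   4.   44.7] yaw -1.52 tilt 0.15 | turn z -0.02 shift xyz [-0.1  0.3  0.2] F [-4.1  0.7  6.9] gap 0.599 gf 44.8 t 37.5
```

```bash
python3 -m jog '[[0,-0.5,0,0,0,0],[0,0,0,0,0,0],[0,0,0,0,0,0],[0,0,0,0,0,0],[0,0,-10,0,0,0],[0,0,-20,0,0,0],[0,0,-40,0,0,0],[0,0,-15,0,0,0]]' 0.55 >/dev/null
python3 -m jog '[[30,-10,0,0,0,0],[40,-15,0,0,0,0],[40,-15,0,0,0,0],[40,-15,0,0,0,0],[40,-15,0,0,0,7.8],[40,-15,0,0,0,7.9],[0,0,0,0,0,0],[0,0,0,0,0,0]]' 0.7 >/dev/null
python3 d.py 447.6 361 60 -17.2
python3 - <<'E'
from h import *
c=manip.read_camera('top')
for p in packs(c,.03,.12): print(p)
E
```

```text
pos [517.6 239.1 130. ] yaw -16.97 tilt 0.02 | turn z 0.23 shift xyz [  95.7 -102.9   70. ] F [ 0.4 -0.8 -0.5] gap 0.85 gf 0.0 t 39.1
('red', np.float64(0.078), (array([589.1,   4.3]), array([51.8, 58.2]), 87.2), array([583.4,  17.1]))
('green', np.float64(0.056), (array([ 487.1, -333.2]), array([ 58.7, 183. ]), 2.8), array([ 480.1, -333.4]))
('red', np.float64(0.052), (array([447.3, 360.7]), array([55.4, 54.2]), 70.8), array([444.8, 377.8]))
```

```bash
python3 -m jog '[[30,-33,0,0,0,0],[30,-33,0,0,0,0],[20,-22,10,0,0,0],[11,-12,20,0,0,0],[4,-3,20,0,0,0],[0,0,15,0,0,0],[0,0,0,0,0,0],[0,0,0,0,0,0]]' >/dev/null
python3 d.py 447.4 360.8 18 -17.5
```

```text
pos [449.  357.3  65.2] yaw -17.35 tilt 0.02 | turn z 0.15 shift xyz [ 2.8 -2.6 47.2] F [-0.1 -0.1 -0. ] gap 0.847 gf 0.0 t 40.0
```

```bash
python3 -m jog '[[2.6,-2.2,8,0,0,0],[0,0,12,0,0,0],[0,0,12,0,0,0],[0,0,8,0,0,0],[0,0,4,0,0,0],[0,0,2,0,0,0],[0,0,0,0,0,0]]' >/dev/null
python3 d.py 447.4 360.8 18 -17.5
python3 -m jog '[[0,0,0,0,0,0],[0,0,0,0,0,0],[0,0,0,0,0,0],[0,0,0,0,0,0],[0,0,0,0,0,0],[0,0,0,0,0,0],[0,0,0,0,0,0],[0,0,0,0,0,0]]' -1 45 >/dev/null
python3 d.py 447.4 360.8 18 -17.5
python3 -m jog '[[0,0,-10,0,0,0],[0,0,-20,0,0,0],[0,0,-30,0,0,0],[0,0,-30,0,0,0],[0,0,0,0,0,0],[0,0,0,0,0,0]]' >/dev/null
python3 d.py 541 145 60 -1.5
```

```text
pos [446.6 361.9  18.4] yaw -17.23 tilt 0.02 | turn z 0.27 shift xyz [-0.8  1.1  0.4] F [-0.1  0.2  0.9] gap 0.849 gf 0.0 t 40.6
pos [446.8 362.2  18.9] yaw -17.22 tilt 0.04 | turn z 0.28 shift xyz [-1.1  1.   0.9] F [ 0.6 -0.5  5.5] gap 0.601 gf 45.0 t 41.5
pos [446.  362.4 108.9] yaw -17.18 tilt 0.04 | turn z -15.68 shift xyz [-214.8  100.6   48.9] F [ 0.   0.1 -2.5] gap 0.598 gf 45.0 t 42.0
```

```bash
python3 -m jog '[[0,0,0,0,0,-7.8],[0,0,0,0,0,-7.9],[-30,14,0,0,0,0],[-40,19,0,0,0,0],[-40,19,0,0,0,0],[-40,19,0,0,0,0],[-35,16,0,0,0,0],[-20,9,0,0,0,0]]' >/dev/null
python3 -m jog '[[-7,3,0,0,0,0],[0,0,20,0,0,0],[0,0,20,0,0,0],[0,0,10,0,0,0],[0,0,0,0,0,0],[0,0,0,0,0,0]]' >/dev/null
python3 d.py 541.5 145.5 45 -1.5
```

```text
pos [539.6 147.9  58.5] yaw -1.49 tilt 0.04 | turn z 0.01 shift xyz [-2.3  1.9 13.5] F [ 0.2 -0.3 -2.2] gap 0.598 gf 45.0 t 43.5
```

```bash
python3 -m jog '[[-1.2,1,5,0,0,0],[-1,0.7,4,0,0,0],[0,0,3,0,0,0],[0,0,1.3,0,0,0],[0,0,0,0,0,0],[0,0,0,0,0,0]]' >/dev/null
python3 d.py 593.2 144.2 45 -1.5
python3 -m jog '[[0,5,0,0,0,0],[0,5,0,0,0,0],[0,5,0,0,0,0],[0,5,0,0,0,0],[0,0,0,0,0,0]]' >/dev/null
python3 d.py 593.2 144.2 45 -1.5
```

```text
pos [541.6 145.2  45.4] yaw -1.52 tilt 0.0 | turn z -0.02 shift xyz [ 0.3 51.6  0.4] F [-0.6  0.2 -2.5] gap 0.599 gf 45.0 t 44.0
pos [562.  144.7  45.5] yaw -1.53 tilt 0.01 | turn z -0.03 shift xyz [ 0.3 31.2  0.5] F [-2.1  0.3  1.3] gap 0.603 gf 45.0 t 44.5
```

```bash
python3 -m jog '[[0,5,0,0,0,0],[0,5,0,0,0,0],[0,4,0,0,0,0],[0,4,0,0,0,0],[0,4,0,0,0,0],[0,4,0,0,0,0],[0,3,0,0,0,0],[0,0,0,0,0,0]]' >/dev/null
python3 d.py 593.2 144.2 45 -1.5
python3 -m jog '[[0,2,0,0,0,0],[0,1.5,0,0,0,0],[0,0,0,0,0,0],[0,0,0,0,0,0]]' >/dev/null
python3 d.py 593.2 144.2 45 -1.5
```

```text
pos [592.1 143.9  45.5] yaw -1.53 tilt 0.15 | turn z -0.03 shift xyz [0.3 1.1 0.5] F [3.6 0.  1.2] gap 0.599 gf 45.0 t 45.4
pos [593.5 143.8  45.1] yaw -1.52 tilt 0.06 | turn z -0.02 shift xyz [ 0.4 -0.3  0.1] F [ 1.  -1.5 -1.5] gap 0.598 gf 45.0 t 45.8
```

```bash
python3 -m jog '[[0,1,0,0,0,0],[0,1,0,0,0,0],[0,0,0,0,0,0]]' >/dev/null
python3 d.py 593.2 144.2 45 -1.5
python3 -m jog '[[0,-1,0,0,0,0],[0,0,0,0,0,0],[0,0,0,0,0,0],[0,0,0,0,0,0],[0,0,-10,0,0,0],[0,0,-20,0,0,0],[0,0,-40,0,0,0],[0,0,-15,0,0,0]]' 0.55 >/dev/null
python3 -m jog '[[-40,-10,0,0,0,0],[-40,-10,0,0,0,0],[-40,-10,0,0,0,0],[-40,-10,0,0,0,0],[-25,-5,0,0,0,0],[-20,0,0,0,0,0],[0,0,0,0,0,0],[0,0,0,0,0,0]]' -1 >/dev/null
python3 d.py 547.2 -64.7 60 -1.5
python3 - <<'E'
from h import *
for n in('top','side'):
    c=manip.read_camera(n)
    for p in packs(c,.03,.12): print(n,p)
    cv2.imwrite(f'pics/{n}5.png',c['pixels'])
E
```

```text
pos [595.6 143.7  45.1] yaw -1.51 tilt 0.05 | turn z -0.01 shift xyz [ 0.4 -2.4  0.1] F [-0.2  0.2 -3.1] gap 0.598 gf 45.0 t 46.0
pos [544.7 -59.7 130.6] yaw -1.56 tilt 0.03 | turn z -0.06 shift xyz [-4.9  2.6 70.6] F [ 0.2  0.8 -0.3] gap 0.136 gf 0.0 t 47.6
top ('red', np.float64(0.078), (array([594.4, 144.5]), array([56.3, 53.1]), 0.2), array([587.9, 157.6]))
top ('green', np.float64(0.057), (array([ 487.3, -333.5]), array([ 58.2, 182.2]), 2.8), array([ 480.1, -333.2]))
side ('red', np.float64(0.078), (array([587.4,  -6.4]), array([73.5, 57.9]), 86.9), array([583.1,  19.4]))
side ('green', np.float64(0.056), (array([ 486. , -340.6]), array([ 60.3, 191.1]), 2.4), array([ 480.8, -348.3]))
```

View pics/side5.png

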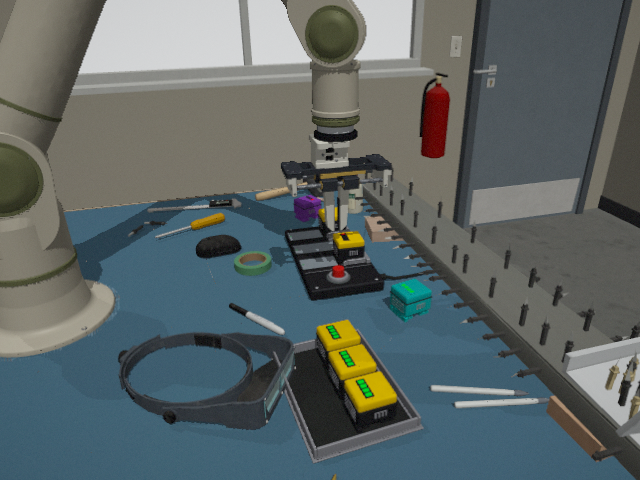

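Run:
```python
from h import *
c=manip.read_camera('top');cv2.imwrite('pics/t6.png',cv2.resize(c['pixels'][170:270,225:385],None,fx=5,fy=5,interpolation=cv2.INTER_CUBIC))
P=cloud(c);m=(P[...,2]>.07)&(P[...,2]<.09)&(P[...,1]>.1)&(P[...,1]<.18)&(P[...,0]>.54)&(P[...,0]<.65);print(rect(P[m]),m.sum(),np.percentile(P[m][:,2],[10,50,90]))
```

```text
(array([593.6, 145.4]), array([52.6, 55.8]), 88.7) 692 [0.07546115 0.07830288 0.08073746]
```

View pics/t6.png

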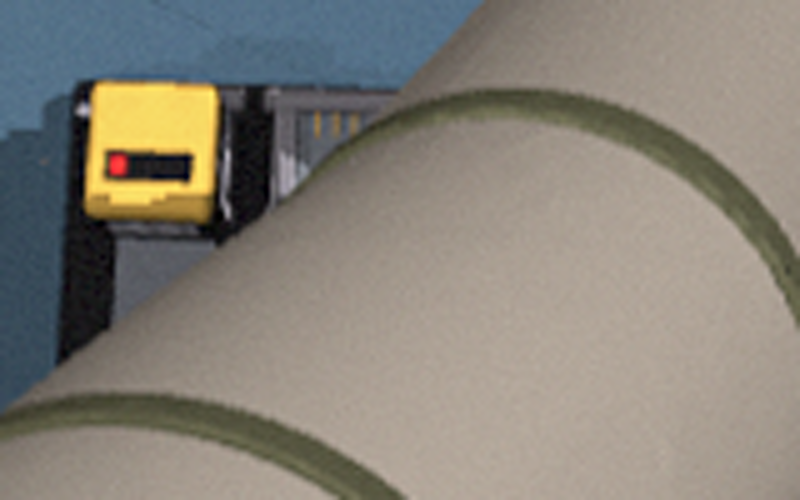

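```bash
python3 -m jog '[[-30,0,0,0,0,0],[-40,0,0,0,0,0],[-40,0,0,0,0,0],[-40,0,0,0,0,0],[-30,0,0,0,0,0],[-20,0,0,0,0,0],[0,0,0,0,0,0]]' >/dev/null
python3 - <<'E'
from h import *
i0=cv2.imread('pics/top0.png');s0=cv2.imread('pics/side0.png')
c=manip.read_camera('top');s=manip.read_camera('side')
for p in packs(c,.03,.12): print(p)
f=lambda a,x,y,w_,h_,k:cv2.resize(a[y:y+h_,x:x+w_],None,fx=k,fy=k,interpolation=cv2.INTER_CUBIC)
A=np.vstack([np.hstack([f(i0,235,175,110,60,3.6),f(c['pixels'],235,175,110,60,3.6)]),np.hstack([f(s0,290,190,110,90,3.6),f(s['pixels'],290,190,110,90,3.6)])]);cv2.imwrite('pics/cmp.png',A);print(A.shape)
E
```

```text
('red', np.float64(0.078), (array([594.4, 144.5]), array([56.3, 53.1]), 0.2), array([587.7, 157.4]))
('red', np.float64(0.078), (array([589. ,   4.1]), array([56.1, 52.6]), 0.2), array([583.5,  17.2]))
(540, 792, 3)
```

View pics/cmp.png

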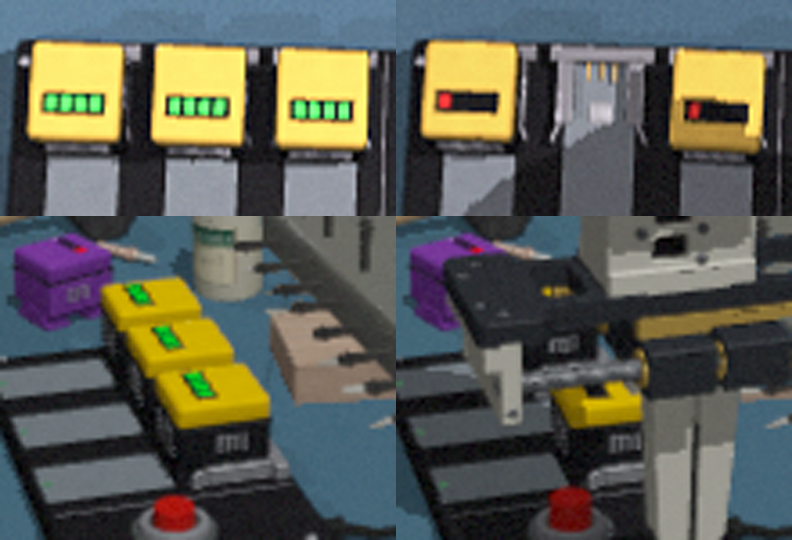

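B sits about 1.5 mm off the original pack's position and I never felt the stop. I'll nudge it from behind with shut fingers to confirm it is home.

```bash
python3 -m jog '[[40,-4,0,0,0,0],[40,-4,0,0,0,0],[40,-4,0,0,0,0],[40,-4,0,0,0,0],[40,-4,0,0,0,0],[40,-4,0,0,0,0],[40,0,0,0,0,0],[40,0,0,0,0,0]]' -1 >/dev/null
python3 -m jog '[[40,0,0,0,0,0],[30,0,0,0,0,0],[15,0,0,0,0,0],[0,0,0,0,0,0],[0,0,0,0,0,0]]' >/dev/null
python3 d.py 538 145.5 50 -1.5
```

```text
pos [525.6 145.  130.3] yaw -1.49 tilt 0.04 | turn z 0.01 shift xyz [ 0.8 12.3 80.3] F [-0.4 -0.7  0.5] gap 0.003 gf 0.0 t 49.9
```

```bash
python3 -m jog '[[0,0,20,0,0,0],[0,0,30,0,0,0],[0,0,20,0,0,0],[0,0,10,0,0,0],[0,4,0,0,0,0],[0,4,0,0,0,0],[0,4,0,0,0,0],[0,0,0,0,0,0]]' >/dev/null
python3 d.py 548 145 50 -1.5
python3 -m jog '[[0,2,0,0,0,0],[0,2,0,0,0,0],[0,2,0,0,0,0],[0,0,0,0,0,0]]' >/dev/null
python3 d.py 548 145 50 -1.5
```

```text
pos [539.4 145.4  51.2] yaw -1.53 tilt 0.13 | turn z -0.03 shift xyz [-0.2  8.6  1.2] F [ 0.1 -0.  -0.4] gap 0.003 gf 0.0 t 50.7
pos [544.4 145.3  50.4] yaw -1.51 tilt 0.02 | turn z -0.01 shift xyz [-0.2  3.6  0.4] F [ 0.5 -0.1 -0.8] gap 0.006 gf 0.0 t 51.1
```

```bash
python3 -m jog '[[0,1,0,0,0,0],[0,1,0,0,0,0],[0,1,0,0,0,0],[0,0,0,0,0,0]]' >/dev/null
python3 d.py 548 145 50 -1.5
python3 -m jog '[[0,1,0,0,0,0],[0,1,0,0,0,0],[0,0,0,0,0,0]]' >/dev/null
python3 d.py 548 145 50 -1.5
python3 -m jog '[[0,1,0,0,0,0],[0,1,0,0,0,0],[0,0,0,0,0,0]]' >/dev/null
python3 d.py 548 145 50 -1.5
```

```text
pos [547.2 145.1  50.3] yaw -1.52 tilt 0.01 | turn z -0.02 shift xyz [-0.   0.8  0.3] F [ 0.3 -0.2 -0.9] gap 0.007 gf 0.0 t 51.5
pos [549.2 145.   50.4] yaw -1.52 tilt 0.01 | turn z -0.02 shift xyz [-0.1 -1.2  0.4] F [ 0.  -0.1  0.2] gap 0.008 gf 0.0 t 51.8
pos [551.3 145.   50.4] yaw -1.52 tilt 0.01 | turn z -0.02 shift xyz [-0.1 -3.3  0.4] F [-0.5 -0.5  0.4] gap 0.004 gf 0.0 t 52.1
```

```bash
for i in 1; do python3 -m jog '[[0,1,0,0,0,0],[0,1,0,0,0,0],[0,1,0,0,0,0],[0,0,0,0,0,0]]' >/dev/null
python3 d.py 548 145 50 -1.5
python3 -m jog '[[0,1,0,0,0,0],[0,1,0,0,0,0],[0,0,0,0,0,0]]' >/dev/null
python3 d.py 548 145 50 -1.5
python3 -m jog '[[0,1,0,0,0,0],[0,1,0,0,0,0],[0,0,0,0,0,0]]' >/dev/null
python3 d.py 548 145 50 -1.5; done
```

```text
pos [552.  144.6  50.2] yaw -1.52 tilt 0.22 | turn z -0.02 shift xyz [ 0.2 -4.   0.2] F [-6.  -0.9  5. ] gap 0.004 gf 3.4 t 52.5
pos [552.  144.6  50.1] yaw -1.5 tilt 0.42 | turn z -0.0 shift xyz [ 0.3 -4.   0.1] F [-11.7  -0.7  10.6] gap 0.004 gf 6.3 t 52.8
pos [552.  144.6  50. ] yaw -1.48 tilt 0.63 | turn z 0.02 shift xyz [ 0.3 -4.   0. ] F [-17.7  -1.   15.6] gap 0.003 gf 9.1 t 53.1
```

It is solid at the stop (18 N, no movement), so B is home. Retract and go to the switch.

```bash
python3 -m jog '[[0,-8,0,0,0,0],[0,-10,0,0,0,0],[0,-8,-10,0,0,0],[0,0,-30,0,0,0],[0,0,-40,0,0,0],[-30,3,0,0,0,0],[-40,3,0,0,0,0],[-40,3,0,0,0,0]]' >/dev/null
python3 -m jog '[[-40,3,0,0,0,0],[-35,3,0,0,0,0],[-20,0,0,0,0,0],[0,0,0,0,0,0],[0,0,0,0,0,0]]' >/dev/null
python3 d.py 547.2 -64.7 60 -1.5
```

```text
pos [541.6 -59.6 130.8] yaw -1.56 tilt 0.04 | turn z -0.06 shift xyz [-4.9  5.7 70.8] F [-0.4 -0.3  0.2] gap 0.008 gf 0.0 t 54.4
```

```bash
python3 -m jog '[[-2,3,0,0,0,0],[-2,2,0,0,0,0],[0,0,20,0,0,0],[0,0,30,0,0,0],[0,0,20,0,0,0],[0,0,8,0,0,0],[0,0,0,0,0,0],[0,0,0,0,0,0]]' >/dev/null
python3 d.py 547.2 -64.7 36 -1.5
```

```text
pos [546.9 -63.9  52.9] yaw -1.5 tilt 0.03 | turn z 0.0 shift xyz [-0.8  0.3 16.9] F [0.8 0.5 0. ] gap 0.005 gf 0.0 t 55.2
```

```bash
python3 -m jog '[[-0.7,0,1.5,0,0,0],[0,0,2,0,0,0],[0,0,2,0,0,0],[0,0,2,0,0,0],[0,0,2,0,0,0],[0,0,2,0,0,0],[0,0,2,0,0,0],[0,0,2,0,0,0]]' >/dev/null
python3 -m jog '[[0,0,1.8,0,0,0],[0,0,0,0,0,0]]' >/dev/null
python3 d.py 547.2 -64.7 36 -1.5
python3 -m jog '[[0,0,-3,0,0,0],[0,0,-3,0,0,0],[0,0,-3,0,0,0],[0,0,0,0,0,0]]' >/dev/null
python3 d.py 547.2 -64.7 36 -1.5
```

```text
pos [547.  -64.7  36.2] yaw -1.53 tilt 0.09 | turn z -0.03 shift xyz [-0.   0.2  0.2] F [-1.5  1.6 19.5] gap 0.006 gf 9.8 t 56.2
pos [546.2 -64.7  44.1] yaw -1.51 tilt 0.03 | turn z -0.01 shift xyz [-0.   1.   8.1] F [-0.5 -0.6  0.3] gap 0.004 gf 0.0 t 56.6
```

No contact at 44.1, so the cap is locked down. I retreat, let it settle and verify.

```bash
python3 -m jog '[[0,0,-5,0,0,0],[0,0,-20,0,0,0],[0,0,-40,0,0,0],[0,0,-40,0,0,0],[-30,0,0,0,0,0],[-40,0,0,0,0,0],[-40,0,0,0,0,0],[-20,0,0,0,0,0]]' >/dev/null
python3 -m jog '[[0,0,0,0,0,0],[0,0,0,0,0,0],[0,0,0,0,0,0],[0,0,0,0,0,0],[0,0,0,0,0,0],[0,0,0,0,0,0]]' >/dev/null
python3 - <<'E'
from h import *
for n in('top','side'):
    c=manip.read_camera(n)
    for p in packs(c,.03,.12): print(n,p)
    P=cloud(c);h=cv2.cvtColor(c['pixels'],cv2.COLOR_BGR2HSV)
    m=(h[...,1]>150)&((h[...,0]<8)|(h[...,0]>172))&(abs(P[...,0]-.547)<.02)&(abs(P[...,1]+.065)<.02);print('cap z',np.percentile(P[m][:,2],[50,90,97]) if m.any() else 0)
cv2.imwrite('pics/end.png',c['pixels'])
E
```

```text
top ('red', np.float64(0.078), (array([594.3, 144.4]), array([52.8, 55.9]), 87.8), array([587.9, 157.5]))
top ('red', np.float64(0.078), (array([589.6,   4.6]), array([51.3, 57.1]), 87.3), array([583.4,  17.1]))
cap z [0.04222936 0.04483574 0.04565026]
side ('red', np.float64(0.078), (array([593. , 132.3]), array([81. , 59.4]), 78.8), array([589. , 160.3]))
side ('green', np.float64(0.078), (array([571.9,  -5.2]), array([74.7, 31.4]), 74.4), array([582.3,   8.2]))
side ('green', np.float64(0.056), (array([ 486. , -340.6]), array([ 60.3, 191. ]), 2.4), array([ 480.8, -348.4]))
cap z [0.04201268 0.04332729 0.0439171 ]
```

View pics/end.png

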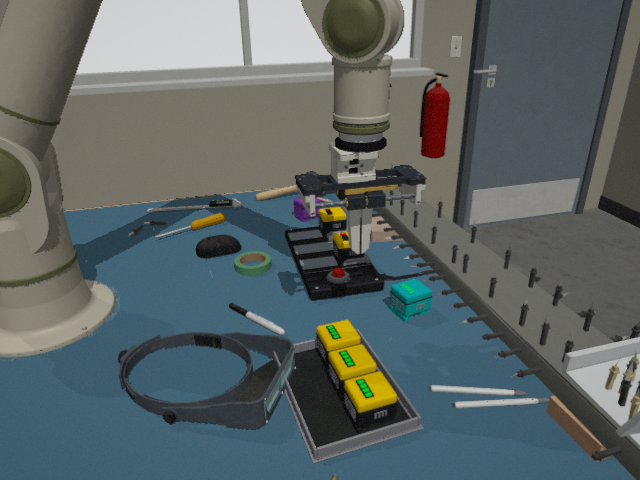

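The picture shows three full packs upright in the tray (338/352/370, 335–395), flats home on the outer shoes, and the cap low at (338,272), measured at about 42 mm, so it is locked. The tape, bottle and marker are where they were. Handing in.

```bash
python3 -c "
from rig import manip;print(manip.hand_in())"
```

```text
the job is handed in; nothing more can be done
None
```

The changeover is done and handed in, though no verdict came back: the three charged packs stand in the tray, both flat packs are home on shoe_0 and shoe_2, and the power is clicked on and locked.

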